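Run the blind up with its paddle switch

ROBOT

A 7-joint arm with a two-finger parallel gripper is mounted at the origin on a cart in front of the work surface, level with it; the furniture and walls round the work are solid. World frame = base frame: x ahead of the robot, y to its left, z up, the work surface at z = 0. Lengths are in mm, angles in rad, forces in N, time in s.
With the tool pointing down it reaches from about 425 to 825 mm from the base axis. Payload 3.6 kg.
Tool frame: the origin (TCP) lies between the finger pads; the fingertips stand manip.finger_overhang ahead of it and the grasp point (between the pads) lies 11 mm behind it (manip.finger_overhang is the distance from the TCP to the fingertips, in mm); z points along the fingers, y is the line along which they close (so a half turn about z gives the same grasp; the last joint's range is limited). The gripper opens to 93 mm and grips with 3 to 60 N. Pads are 15 mm wide; open, the fingers measure 128 mm over their backs; the gripper's body (75 mm by 188 mm) begins 65 mm behind the grasp point.
Start: joints at [1.258, 0.615, -0.013, 1.423, 0.008, 1.103, -0.04], TCP at [183.264, -623.6, 226.64] pointing down, gripper open.
Joint ranges: [-3.12, 3.12], [-0.3, 2.06], [-1.34, 1.32], [0.26, 2.42], [-1.36, 4.5], [0.01, 1.98], [-2.84, 2.84]. Speed limits (rad/s): [2.79, 2.79, 3.14, 3.14, 3.14, 3.14, 3.14].

INTERFACE

Orientations are given as [roll, pitch, yaw] about the fixed x, y, z axes, in that order (R = Rz(yaw) Ry(pitch) Rx(roll)).
In Python, from plant import manip gives the robot as it stands.
- The arm moves only by the shell command python3 -m crank 'ROWS'. ROWS is JSON, a list of rows, each an object of numbers: "tx", "ty", "tz": the shift along the world's x, y, z in units of 25 mm (1.0 is 25 mm); "ax", "ay", "az": the turn, a rotation vector about the world's x, y, z in units of 5 degrees (1.0 is 5 degrees); "jaw": the closure in counts, from 0 (fully open) to 255 (shut). In form: [{"tx": .., "ty": .., "tz": .., "ax": .., "ay": .., "az": .., "jaw": ..}, ...]. A call has 1 to 10 rows; each row is the pose to reach, as a shift and turn from the pose commanded when the call began; what a row does not reach only later rows make up. A row lasts 1/12 s, in which the tool goes at most 41.7 mm and 7.16 degrees, less where a joint would pass 70% of its speed; a pose out of reach is approached as far as the arm can. A call with a gripper value outside its range is refused whole. The fingers move at their own pace and stop on an object; the grip force is fixed at half the most. Time passes only in rows, so rows that repeat a pose let the fingers close. It gives the time, the measured TCP pose, the force, the opening and the grip force at its end, in the units of the state.
- manip.get_obs(): the state, without advancing time (a new reading comes with each control period).
- manip.capture(name): name is "side" or "top"; returns (picture, depth): 384x512x3 uint8, blue, green, red; 384x512 float32, mm along the optical axis (not along the pixel's ray), 0 where there is no reading.
- manip.get_calibration(name): a dict with "camera_matrix" (3x3 intrinsics, pixels), "k1" (the pictures are not rectified: a ray, as slopes to the right and down, at radius r is drawn at 1 + k1 r^2 times it, then the intrinsics apply), "R" (3x3) and "t" (3): a world point X has camera coordinates R X + t. Camera axes: x right, y down, z forward; pixel columns grow to the right and rows downward; lengths in mm; the calibration is good to about 2 mm. A picture is of the moment at which its call begins. get_calibration takes no time and is no camera call.
- manip.close_job(): hands the job in; it is judged then, once.
The state is a dict: "clock": time; "q": joint angles; "qvel": joint speeds; "effort": joint torques, N m; "position": TCP position; "ee_rot": TCP orientation; "wrist_force": force on the tool from outside, world axes, zero at the start; "moment": the same for the moment, N m; "grip_width": finger opening in mm; "finger_force": force on a finger pad.
Only numpy, scipy, OpenCV 4.12 (cv2) and the standard library are available. Lean on these libraries where they do the work, as an engineer would, in place of code of your own. Each camera call takes 0.05 s, during which the arm holds its last target. There are 200 camera calls.

TASK

Two small switch boxes stand on the worktop, each with a lever that springs back to the middle. On the one with the wide flat paddle (it works the window blind), push the paddle well over towards the end of its box that has the three raised ribs, hold it over for a good second, then let go so that it springs back upright. Never push the paddle over the other way, and leave the other box's lever, the thin stick with a ball on top, alone.

Things in the scene. Friction and masses are not known exactly. Their poses are not given: they have to be found in the camera images.
- blind_box: White switch box, 130 (x) x 84 (y) x 38 mm high, fixed on the worktop. Three raised black ribs cross the top of its +x end (36 to 56 mm from the middle, 43 mm high); the -x end is plain. A wide flat black paddle stands in the middle. Origin: centre of the underside; x points to the ribs, z up. Turned any way round; left or right of the other box.
- blind_paddle (a joint): The black paddle: a plate 9 mm thick (box x), 40 mm wide (box y), upright 54 to 98 mm above the worktop, stem below, hinged on the box's y axis 38 mm up. Rad: 0 upright, + leans to the ribs, stops at +-0.55. Its spring, 0.30 N m/rad, takes about 4 N at the stop when pushed 42 mm above the hinge, and rights it in 0.3 s.
- vent_box: The other switch box: the same housing with the same ribs, but its lever is a thin round stick with a ball on top. Same origin and axes as blind_box. Not to be used.
- vent_stick (a joint): The lever of vent_box: a stick 8 mm thick with a 16 mm ball on top, its top 98 mm above the worktop, hinged and sprung like the paddle; 0 = upright. To be left alone.
Things that resemble listed ones, but are neither listed nor needed, are in the scene too. What is shaped like the blind_box but blue is not meant.

How it is judged (in metres and radians):
On the way, in this order (a step that is already met when the one before it is completed fails the run):
1. the paddle is pushed towards the ribbed end by more than 0.25 rad and held there for 0.8 s (value of joint blind_paddle above 0.25 rad), for 0.8 s.
2. the paddle is let back upright, within 0.08 rad (value of joint blind_paddle between -0.08 and 0.08 rad), for 0.2 s.
At the end, for the whole second after the job is handed in: The paddle and the stick both stand upright (within 0.08 rad), at rest, after the paddle has been held over towards the ribbed end (more than 0.25 rad) for 0.8 s (all of step 2 and value of joint vent_stick between -0.08 and 0.08 rad and velocity of joint blind_paddle between -0.1 and 0.1 rad/s); the robot touches nothing.
It fails at once if the paddle is pushed over the wrong way, away from the ribbed end, by more than 0.25 rad (value of joint blind_paddle below -0.25 rad).
It fails at once if the other lever is pushed over by more than 0.2 rad (value of joint vent_stick below -0.2 rad or value of joint vent_stick above 0.2 rad).
It also fails if it takes over 29 s, if anything falls off the work surface, if the arm or the gripper's body presses on something with over 40 N, if the wrist force passes 120 N, or if a joint passes its speed limit or range.

## Working session

There is one attempt and no reset: what is moved stays moved. The work goes in short steps, Python scripts to look and compute and a shell command to move; the robot and the scene stay as the last step left them, time stands still between calls to the robot, and variables do not carry over. Pictures are saved under pics/ and viewed, at most 10 in all, crops included, and the job is handed in when it is done.

```bash
ls; mkdir -p pics
cat > h.py <<'E'
import numpy as np, cv2
from plant import manip
def ray(cam,u,v):
    c=manip.get_calibration(cam);K=np.array(c["camera_matrix"]);R=np.array(c["R"]);t=np.array(c["t"])
    p=cv2.undistortPoints(np.array([[[u,v]]],float),K,np.array([c["k1"],0,0,0.]))[0,0]
    return -R.T@t, R.T@np.array([p[0],p[1],1.])
def onz(cam,u,v,z):
    o,d=ray(cam,u,v); return o+d*(z-o[2])/d[2]
def atdepth(cam,u,v,dep):
    o,d=ray(cam,u,v); return o+d*dep
E
python3 - <<'E'
from h import *
print(manip.get_obs(), manip.finger_overhang)
for n in("side","top"):
    im,d=manip.capture(n); cv2.imwrite(f"pics/{n}0.png",im); np.save(f"{n}0.npy",d)
    c=manip.get_calibration(n); print(n,c, -np.array(c["R"]).T@np.array(c["t"]))
E
```

```text
pics
{'clock': 0.0, 'q': array([ 1.2585311 ,  0.61590911, -0.01261142,  1.42488549,  0.00811018,
        1.10337516, -0.04041204]), 'qvel': array([-0.00010181,  0.00046062,  0.00107159, -0.00088104, -0.00031952,
       -0.00088556,  0.00181156]), 'effort': array([ 8.30414410e-05, -4.58936763e+01,  2.08818829e-01, -1.65743369e+01,
       -6.11839816e-02,  2.05007312e-02,  2.17070897e-04]), 'position': array([ 183.01875417, -622.9080282 ,  225.49215853]), 'ee_rot': array([-3.13906639e+00,  4.75537422e-05,  2.85820235e-01]), 'wrist_force': array([ 0.87037546, -0.26575092,  0.34149563]), 'moment': array([-0.04483611,  0.0222312 , -0.00068545]), 'finger_force': 0.0, 'grip_width': 92.99134523378639} 8.0
side {'camera_matrix': array([[474.84072214,   0.        , 250.91071579],
       [  0.        , 474.84072214, 197.42103828],
       [  0.        ,   0.        ,   1.        ]]), 'k1': 0.06490100511314886, 'R': array([[ 0.97454881, -0.22318518, -0.02104734],
       [-0.14736283, -0.5670427 , -0.81039915],
       [ 0.16893434,  0.79287512, -0.58549999]]), 't': array([-467.84702835,  216.66973163, 1736.75982885])} [  194.47045845 -1358.58919264  1182.61488409]
top {'camera_matrix': array([[430.76731497,   0.        , 261.57611605],
       [  0.        , 430.76731497, 190.87809264],
       [  0.        ,   0.        ,   1.        ]]), 'k1': -0.11373018421818332, 'R': array([[-0.46424806, -0.88570258,  0.00216406],
       [-0.83165705,  0.43507661, -0.34504332],
       [ 0.30466423, -0.16198544, -0.93858426]]), 't': array([ 381.12789215,  377.12970542, 1248.06227002])} [ 110.34052854  375.65356468 1300.71291293]
```

View pics/side0.png

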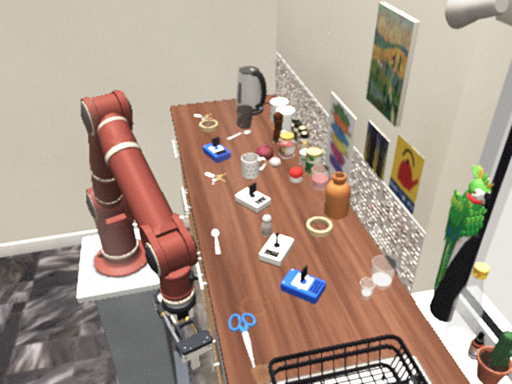

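View pics/top0.png

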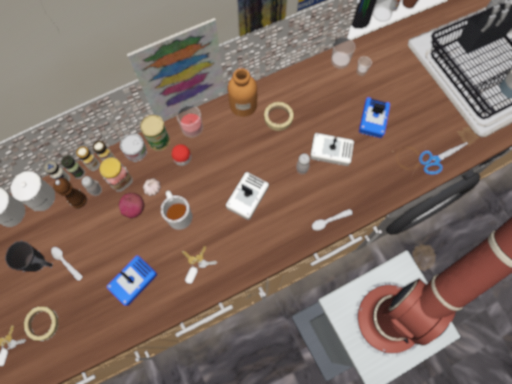

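The scene has four lookalikes. In the top view they are white at (247,195), white at (332,149), blue at (131,280) and blue at (375,117). In the side view the white ones are at (253,198) and (276,249). Only a white box can be meant, and the one at top (247,195) seems to have the wide paddle. I'll check that in a close crop.

Run:
```python
from h import *
t=cv2.imread("pics/top0.png"); s=cv2.imread("pics/side0.png")
f=lambda im,x0,y0,w,h:cv2.resize(im[y0:y0+h,x0:x0+w],(400,300),interpolation=cv2.INTER_CUBIC)
a=np.hstack([f(t,207,165,80,60),f(t,292,119,80,60)]); b=np.hstack([f(s,213,165,80,60),f(s,238,215,80,60)])
cv2.imwrite("pics/crop0.png",np.vstack([a,b]))
d=np.load("top0.npy")
hsv=cv2.cvtColor(t,cv2.COLOR_BGR2HSV)
m=((hsv[...,1]<60)&(hsv[...,2]>150)).astype(np.uint8)
n,l,st,ce=cv2.connectedComponentsWithStats(m)
for name,(u0,v0) in dict(A=(247,195),B=(332,149)).items():
    w=np.zeros_like(m); w[v0-32:v0+32,u0-32:u0+32]=1
    n,l,st,ce=cv2.connectedComponentsWithStats(m*w)
    k=1+np.argmax(st[1:,4]); vs,us=np.where(l==k)
    P=np.array([atdepth("top",u,v,d[v,u]) for u,v in zip(us,vs) if d[v,u]>0])
    print(name,st[k],np.percentile(P[:,2],[5,50,95]))
    T=np.array([onz("top",u,v,38)[:2] for u,v,z in zip(us,vs,P[:,2]) if z>28],np.float32)
    r=cv2.minAreaRect(T); print(r, cv2.boxPoints(r).round(0).tolist())
    # dark pixels
    dk=(hsv[...,2]<70)&(w>0); vs,us=np.where(dk)
    Q=np.array([[u,v,*atdepth("top",u,v,d[v,u])] for u,v in zip(us,vs)])
    print(len(Q)); print(Q[Q[:,4]>25].round(0).astype(int).tolist())
```

```text
A [ 225  172   44   47 1094] [ 5.16489645 37.96594605 44.22462399]
((531.26220703125, 204.05484008789062), (88.88963317871094, 137.32196044921875), 32.83546829223633) [[457.0, 238.0], [531.0, 122.0], [606.0, 170.0], [531.0, 286.0]]
45
[[243, 187, 539, 211, 92], [244, 187, 538, 208, 92], [243, 188, 539, 211, 85], [244, 188, 536, 209, 90], [245, 188, 533, 207, 94], [246, 188, 532, 204, 93], [243, 189, 542, 210, 69], [244, 189, 538, 209, 75], [245, 189, 535, 207, 81], [246, 189, 531, 205, 87], [247, 189, 529, 203, 90], [248, 189, 524, 201, 99], [244, 190, 539, 209, 66], [245, 190, 535, 207, 72], [246, 190, 531, 205, 81], [247, 190, 527, 204, 86], [248, 190, 526, 201, 88], [249, 190, 522, 199, 93], [250, 190, 520, 197, 96], [245, 191, 535, 207, 62], [246, 191, 532, 205, 68], [247, 191, 530, 203, 72], [248, 191, 525, 202, 81], [249, 191, 524, 199, 80], [250, 191, 519, 197, 89], [251, 191, 518, 195, 88], [245, 192, 538, 206, 46], [246, 192, 530, 206, 64], [247, 192, 530, 203, 62], [248, 192, 525, 202, 73], [249, 192, 522, 200, 76], [250, 192, 520, 197, 77], [251, 192, 517, 196, 84], [245, 193, 535, 208, 48], [246, 193, 532, 206, 51], [247, 193, 530, 203, 53], [248, 193, 526, 202, 61], [249, 193, 524, 199, 63], [250, 193, 521, 197, 67], [251, 193, 518, 195, 71], [246, 194, 530, 207, 48], [247, 194, 529, 204, 48], [248, 194, 528, 201, 47], [249, 194, 526, 199, 47], [247, 195, 526, 206, 49]]Traceback (most recent call last):
  File "<stdin>", line 14, in <module>
  File "h.py", line 10, in atdepth
    o,d=ray(cam,u,v); return o+d*dep
        ~~~^^^^^^^^^
  File "h.py", line 4, in ray
    c=manip.get_calibration(cam);K=np.array(c["camera_matrix"]);R=np.array(c["R"]);t=np.array(c["t"])
ValueError: time passes only in moves, steps and waits
```

View pics/crop0.png

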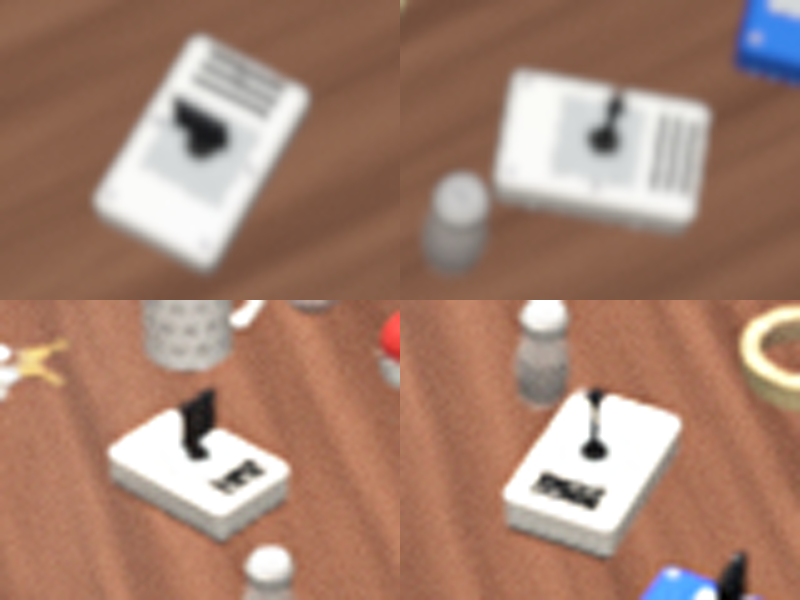

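The crop shows A, at top (247,195), is white with the wide flat paddle, so it is blind_box. Its ribs are at top (255,181), towards the upper right, and world +(0.54,-0.84) points to them. B, at top (332,149), has the ball stick and is vent_box. The box rectangle measures 137x89 mm (given as 130x84) at z 38 mm and is centred at (531,204). The paddle is at about (528,203) with its top at about 98 mm. Next I'll check the height of obstacles along the path and the exact targets.

Run:
```python
from h import *
d=np.load("top0.npy"); c=manip.get_calibration("top");R=np.array(c["R"]);t=np.array(c["t"]);K=np.array(c["camera_matrix"])
g=np.stack(np.meshgrid(np.arange(512.),np.arange(384.)),-1).reshape(-1,1,2)
p=cv2.undistortPoints(g,K,np.array([c["k1"],0,0,0.])).reshape(-1,2)
D=d.reshape(-1); C=np.c_[p*D[:,None],D]; W=((C-t)@R).reshape(384,512,3)
rad=np.hypot(W[...,0],W[...,1])
# boxes
for n,(u0,v0) in dict(A=(247,195),B=(332,149)).items():
    w=W[v0-35:v0+35,u0-35:u0+35].reshape(-1,3); s=w[(w[:,2]>55)&(w[:,2]<105)]; print(n,len(s),s.mean(0).round(),s[:,2].max())
tall=(W[...,2]>110)&(W[...,0]>250)&(W[...,0]<850)&(abs(W[...,1])<750)
n,l,st,ce=cv2.connectedComponentsWithStats(tall.astype(np.uint8))
for k in range(1,n):
    if st[k,4]>15: w=W[l==k]; print(ce[k].round(),w.min(0).round(),w.max(0).round())
near=W[(abs(W[...,0]-515)<150)&(abs(W[...,1]-228)<150)]; print("near max z",near[:,2].max())
dr=np.array([.542,-.840]); h=np.array([529.5,203.5]); x0=np.array([183.3,-623.6])
for off in (-55,-22,-6): print(off,(h+dr*off), ((h+dr*off-x0)/25).round(2))
```

```text
A 85 [532. 203.  85.] 102.41171484657093
B 151 [539. -19.  80.] 98.01495679359894
[464.  71.] [ 376. -750.  110.] [ 748. -617.  131.]
[243.  88.] [796.  15. 110.] [850. 109. 186.]
[111. 162.] [777. 514. 110.] [808. 549. 116.]
[107. 168.] [751. 538. 110.] [808. 565. 114.]
[ 63. 187.] [753. 668. 110.] [797. 718. 174.]
near max z 102.41171484657093
-55 [499.69 249.7 ] [12.66 34.93]
-22 [517.576 221.98 ] [13.37 33.82]
-6 [526.248 208.54 ] [13.72 33.29]
```

```bash
python3 -m crank '[{"tx":12,"ty":15,"jaw":255},{"tx":12,"ty":15,"jaw":255},{"tx":12,"ty":15,"jaw":255},{"tx":12,"ty":15,"jaw":255},{"tx":12,"ty":15,"jaw":255},{"tx":12,"ty":15,"jaw":255},{"tx":12,"ty":15,"jaw":255},{"tx":12,"ty":15,"jaw":255},{"tx":12,"ty":15,"jaw":255},{"tx":12,"ty":15,"jaw":255}]'
```

```text
validation failed for argument at $[0]...
```

```bash
python3 -m crank '[{"tx":12,"ty":15,"tz":0,"ax":0,"ay":0,"az":0,"jaw":255},{"tx":12,"ty":15,"tz":0,"ax":0,"ay":0,"az":0,"jaw":255},{"tx":12,"ty":15,"tz":0,"ax":0,"ay":0,"az":0,"jaw":255},{"tx":12,"ty":15,"tz":0,"ax":0,"ay":0,"az":0,"jaw":255},{"tx":12,"ty":15,"tz":0,"ax":0,"ay":0,"az":0,"jaw":255},{"tx":12,"ty":15,"tz":0,"ax":0,"ay":0,"az":0,"jaw":255},{"tx":12,"ty":15,"tz":0,"ax":0,"ay":0,"az":0,"jaw":255},{"tx":12,"ty":15,"tz":0,"ax":0,"ay":0,"az":0,"jaw":255},{"tx":12,"ty":15,"tz":0,"ax":0,"ay":0,"az":0,"jaw":255},{"tx":12,"ty":15,"tz":0,"ax":0,"ay":0,"az":0,"jaw":255}]'
```

```text
clock: 0.93
position: [444.2, -296.4, 226.4]
ee_rot: [-3.141, 0.0, 0.286]
wrist_force: [-0.5, -0.9, 0.8]
grip_width: 31.2
finger_force: 0.0
```

```bash
python3 -m crank '[{"tx":2.2,"ty":22,"tz":0,"ax":0,"ay":0,"az":3.2,"jaw":255},{"tx":2.2,"ty":22,"tz":0,"ax":0,"ay":0,"az":3.2,"jaw":255},{"tx":2.2,"ty":22,"tz":0,"ax":0,"ay":0,"az":3.2,"jaw":255},{"tx":2.2,"ty":22,"tz":0,"ax":0,"ay":0,"az":3.2,"jaw":255},{"tx":2.2,"ty":22,"tz":0,"ax":0,"ay":0,"az":3.2,"jaw":255},{"tx":2.2,"ty":22,"tz":0,"ax":0,"ay":0,"az":3.2,"jaw":255},{"tx":2.2,"ty":22,"tz":0,"ax":0,"ay":0,"az":3.2,"jaw":255},{"tx":2.2,"ty":22,"tz":0,"ax":0,"ay":0,"az":3.2,"jaw":255},{"tx":2.2,"ty":22,"tz":0,"ax":0,"ay":0,"az":3.2,"jaw":255},{"tx":2.2,"ty":22,"tz":0,"ax":0,"ay":0,"az":3.2,"jaw":255}]'
```

```text
clock: 1.77
position: [484.6, 118.2, 226.5]
ee_rot: [3.142, 0.001, 0.565]
wrist_force: [1.3, 0.1, 0.9]
grip_width: 0.6
finger_force: 0.0
```

```bash
python3 -m crank '[{"tx":0.5,"ty":5.4,"tz":0,"ax":0,"ay":0,"az":0,"jaw":255},{"tx":0.5,"ty":5.4,"tz":0,"ax":0,"ay":0,"az":0,"jaw":255},{"tx":0.5,"ty":5.4,"tz":0,"ax":0,"ay":0,"az":0,"jaw":255},{"tx":0.5,"ty":5.4,"tz":0,"ax":0,"ay":0,"az":0,"jaw":255},{"tx":0.5,"ty":5.4,"tz":0,"ax":0,"ay":0,"az":0,"jaw":255}]'
python3 - <<'E'
from h import *
p=manip.get_obs()["position"]; d=np.array([.542,-.840]); n=np.array([.840,.542])
r=p[:2]-[529.5,203.5]; print(p.round(1),"along",r@d,"lateral",r@n)
E
```

```text
clock: 2.18
position: [496.1, 256.2, 226.1]
ee_rot: [-3.139, -0.0, 0.573]
wrist_force: [1.0, -0.3, -0.2]
grip_width: 0.4
finger_force: 0.0
[496.1 256.2 226.1] along -62.400665471638476 lateral 0.5268496768315529
```

```bash
python3 -m crank '[{"tx":0,"ty":0,"tz":-1.5,"ax":0,"ay":0,"az":0,"jaw":255},{"tx":0,"ty":0,"tz":-3,"ax":0,"ay":0,"az":0,"jaw":255},{"tx":0,"ty":0,"tz":-4.5,"ax":0,"ay":0,"az":0,"jaw":255},{"tx":0,"ty":0,"tz":-5.7,"ax":0,"ay":0,"az":0,"jaw":255},{"tx":0,"ty":0,"tz":-5.7,"ax":0,"ay":0,"az":0,"jaw":255},{"tx":0,"ty":0,"tz":-5.7,"ax":0,"ay":0,"az":0,"jaw":255}]'
python3 - <<'E'
from h import *
t,_=manip.capture("top"); s,_=manip.capture("side")
f=lambda im,x0,y0:cv2.resize(im[y0:y0+120,x0:x0+80],(400,600),interpolation=cv2.INTER_CUBIC)
cv2.imwrite("pics/near.png",np.hstack([f(t,207,140),f(s,213,125)]))
E
```

```text
clock: 2.68
position: [497.1, 248.6, 83.2]
ee_rot: [3.141, 0.004, 0.563]
wrist_force: [0.2, 1.0, 0.5]
grip_width: 0.3
finger_force: 0.0
```

View pics/near.png

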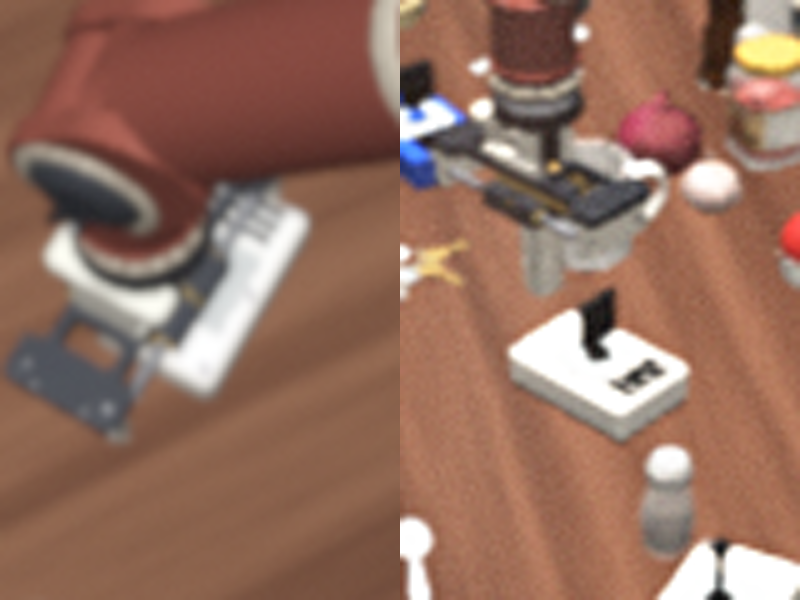

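The side view shows the closed fingertips at crop (543,288), behind the paddle at (598,320) on the plain side. The gripper body is above the paddle and the paddle is upright. I'll advance to near contact.

```bash
python3 -m crank '[{"tx":0.3,"ty":-0.4,"tz":0,"ax":0,"ay":0,"az":0,"jaw":255},{"tx":0.5,"ty":-0.7,"tz":0,"ax":0,"ay":0,"az":0,"jaw":255},{"tx":0.7,"ty":-0.9,"tz":0,"ax":0,"ay":0,"az":0,"jaw":255},{"tx":0.7,"ty":-0.9,"tz":0,"ax":0,"ay":0,"az":0,"jaw":255},{"tx":0.7,"ty":-0.9,"tz":0,"ax":0,"ay":0,"az":0,"jaw":255}]'
cat > m.py <<'E'
from h import *
o=manip.get_obs(); p=o["position"]; d=np.array([.542,-.840]); n=np.array([.840,.542])
r=p[:2]-[529.5,203.5]; print(p.round(1),"along",r@d,"lateral",r@n,"F",o["wrist_force"].round(1),"F along",o["wrist_force"][:2]@d)
E
python3 m.py
```

```text
clock: 3.2
position: [515.9, 227.9, 84.7]
ee_rot: [3.141, -0.001, 0.563]
wrist_force: [0.5, -0.5, -0.9]
grip_width: 0.1
finger_force: 0.0
[515.9 227.9  84.7] along -27.87350671089186 lateral 1.8402306631936902 F [ 0.5 -0.5 -0.9] F along 0.7438210440107025
```

```bash
python3 -m crank '[{"tx":0.1,"ty":-0.2,"tz":0,"ax":0,"ay":0,"az":0,"jaw":255},{"tx":0.2,"ty":-0.35,"tz":0,"ax":0,"ay":0,"az":0,"jaw":255},{"tx":0.3,"ty":-0.5,"tz":0,"ax":0,"ay":0,"az":0,"jaw":255},{"tx":0.4,"ty":-0.67,"tz":0,"ax":0,"ay":0,"az":0,"jaw":255},{"tx":0.4,"ty":-0.67,"tz":0,"ax":0,"ay":0,"az":0,"jaw":255},{"tx":0.4,"ty":-0.67,"tz":0,"ax":0,"ay":0,"az":0,"jaw":255}]'
python3 m.py
python3 - <<'E'
from h import *
s,_=manip.capture("side")
cv2.imwrite("pics/push.png",cv2.resize(s[165:225,213:293],(800,600),interpolation=cv2.INTER_CUBIC))
E
```

```text
clock: 3.7
position: [525.1, 212.1, 84.1]
ee_rot: [-3.141, -0.0, 0.565]
wrist_force: [-0.6, 0.8, -0.3]
grip_width: 0.3
finger_force: 0.4
[525.1 212.1  84.1] along -9.61574321597474 lateral 1.013725257221462 F [-0.6  0.8 -0.3] F along -0.9743070504969786
```

View pics/push.png

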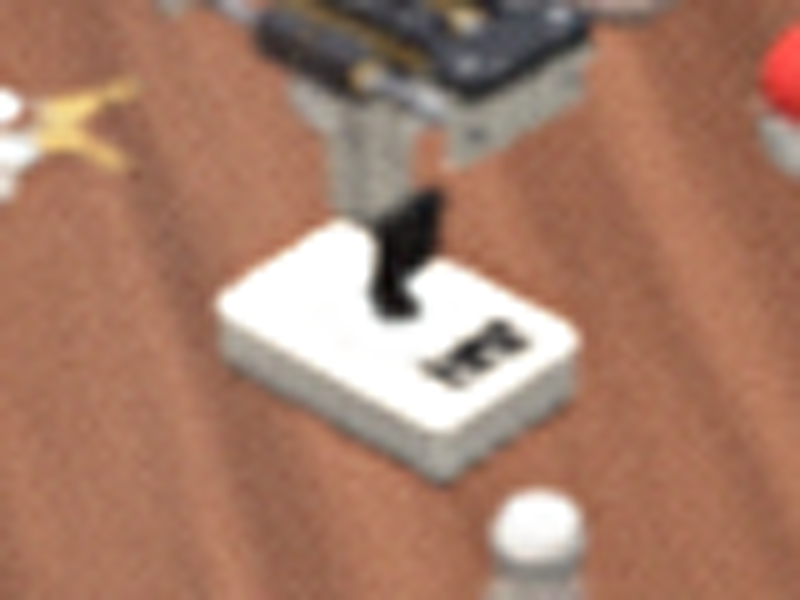

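The paddle has only just begun to lean, with its top at crop (435,195), foot at (400,300) and about 1 N of force. I'll push further until the force is about 3 N, which is roughly 0.4 rad.

```bash
python3 -m crank '[{"tx":0.1,"ty":-0.15,"tz":0,"ax":0,"ay":0,"az":0,"jaw":255},{"tx":0.2,"ty":-0.35,"tz":0,"ax":0,"ay":0,"az":0,"jaw":255},{"tx":0.2,"ty":-0.35,"tz":0,"ax":0,"ay":0,"az":0,"jaw":255},{"tx":0.2,"ty":-0.35,"tz":0,"ax":0,"ay":0,"az":0,"jaw":255},{"tx":0.2,"ty":-0.35,"tz":0,"ax":0,"ay":0,"az":0,"jaw":255}]'
python3 m.py
python3 - <<'E'
from h import *
s,_=manip.capture("side")
cv2.imwrite("pics/push2.png",cv2.resize(s[165:225,213:293],(800,600),interpolation=cv2.INTER_CUBIC))
E
python3 m.py
```

```text
clock: 4.17
position: [529.9, 203.5, 84.2]
ee_rot: [-3.141, 0.0, 0.565]
wrist_force: [-1.2, 2.4, 0.8]
grip_width: 0.7
finger_force: 1.0
[529.9 203.5  84.2] along 0.18049858239963806 lateral 0.30898357971571627 F [-1.2  2.4  0.8] F along -2.6197450838577785
[529.9 203.6  84.3] along 0.1308977656127536 lateral 0.3458379611084552 F [-0.4  1.6  0. ] F along -1.568510933752252
```

View pics/push2.png

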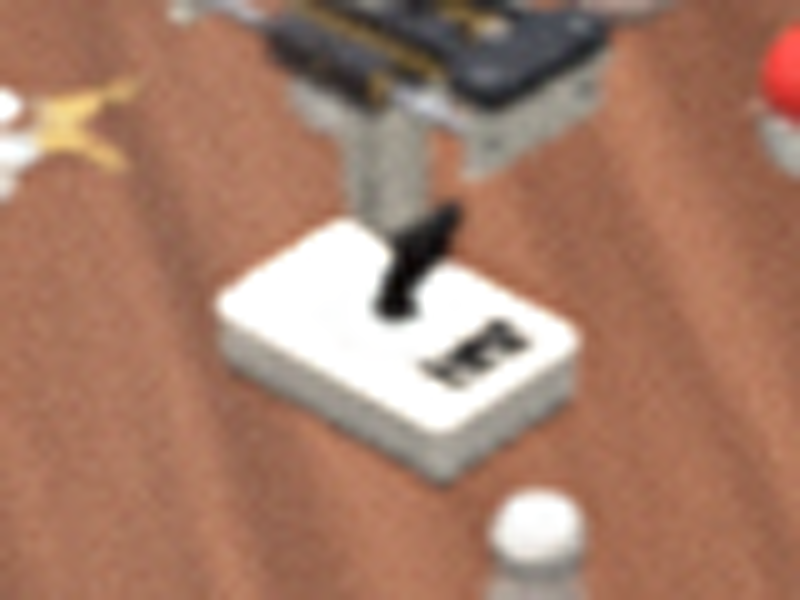

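Run:
```python
from h import *
c=manip.get_calibration("side");K=c["camera_matrix"];R=np.array(c["R"]);t=np.array(c["t"])
d=np.array([.542,-.840,0]); n=np.array([.840,.542,0]); h=np.array([530,203.5,38.])
for th in (0,.1,.2,.3,.4,.5):
    P=np.array([h+n*20+d*60*np.sin(th)+np.array([0,0,60*np.cos(th)])])
    q=cv2.projectPoints(P,cv2.Rodrigues(R)[0],t,K,np.array([c["k1"],0,0,0.]))[0][0,0]
    print(th,((q-[213,165])*10).round())
def blob(f):
    im=cv2.imread(f); 
    if im.shape[0]==384: im=cv2.resize(im[165:225,213:293],(800,600),interpolation=cv2.INTER_CUBIC)
    m=(im.max(2)<80).astype(np.uint8); m[325:]=0; m[:170]=0; m[:,:360]=0; m[:,500:]=0; m[170:180]=0
    n_,l,st,ce=cv2.connectedComponentsWithStats(m); k=1+np.argmax(st[1:,4]); v,u=np.where(l==k)
    print(f,st[k],ce[k].round(),"maxu",u.max(),"corner",(u[np.argmax(u-v)],v[np.argmax(u-v)]))
for f in("pics/side0.png","pics/push.png","pics/push2.png"): blob(f)
```

```text
0 [416. 166.]
0.1 [427. 172.]
0.2 [437. 179.]
0.3 [448. 187.]
0.4 [458. 197.]
0.5 [467. 207.]
pics/side0.png [ 365  184   63  131 5186] [396. 244.] maxu 427 corner (np.int64(423), np.int64(184))
pics/push.png [ 375  192   66  123 4940] [405. 249.] maxu 440 corner (np.int64(437), np.int64(194))
pics/push2.png [ 381  207   77  110 3762] [416. 258.] maxu 457 corner (np.int64(454), np.int64(208))
```

Compared with the upright picture, the corner shift gives a lean of about 0.30 rad. I'll push 5 mm more, to about 0.39 rad, and hold.

```bash
for i in 1; do python3 -m crank '[{"tx":0.1,"ty":-0.17,"tz":0,"ax":0,"ay":0,"az":0,"jaw":255},{"tx":0.1,"ty":-0.17,"tz":0,"ax":0,"ay":0,"az":0,"jaw":255},{"tx":0.1,"ty":-0.17,"tz":0,"ax":0,"ay":0,"az":0,"jaw":255},{"tx":0.1,"ty":-0.17,"tz":0,"ax":0,"ay":0,"az":0,"jaw":255},{"tx":0.1,"ty":-0.17,"tz":0,"ax":0,"ay":0,"az":0,"jaw":255},{"tx":0.1,"ty":-0.17,"tz":0,"ax":0,"ay":0,"az":0,"jaw":255},{"tx":0.1,"ty":-0.17,"tz":0,"ax":0,"ay":0,"az":0,"jaw":255},{"tx":0.1,"ty":-0.17,"tz":0,"ax":0,"ay":0,"az":0,"jaw":255},{"tx":0.1,"ty":-0.17,"tz":0,"ax":0,"ay":0,"az":0,"jaw":255},{"tx":0.1,"ty":-0.17,"tz":0,"ax":0,"ay":0,"az":0,"jaw":255}]'; done
python3 m.py
python3 -m crank '[{"tx":0,"ty":0,"tz":0,"ax":0,"ay":0,"az":0,"jaw":255},{"tx":0,"ty":0,"tz":0,"ax":0,"ay":0,"az":0,"jaw":255},{"tx":0,"ty":0,"tz":0,"ax":0,"ay":0,"az":0,"jaw":255},{"tx":0,"ty":0,"tz":0,"ax":0,"ay":0,"az":0,"jaw":255},{"tx":0,"ty":0,"tz":0,"ax":0,"ay":0,"az":0,"jaw":255},{"tx":0,"ty":0,"tz":0,"ax":0,"ay":0,"az":0,"jaw":255},{"tx":0,"ty":0,"tz":0,"ax":0,"ay":0,"az":0,"jaw":255},{"tx":0,"ty":0,"tz":0,"ax":0,"ay":0,"az":0,"jaw":255}]'
python3 - <<'E'
from h import *
s,_=manip.capture("side")
im=cv2.resize(s[165:225,213:293],(800,600),interpolation=cv2.INTER_CUBIC); cv2.imwrite("pics/push3.png",im)
m=(im.max(2)<80).astype(np.uint8); m[325:]=0; m[:180]=0; m[:,:360]=0; m[:,500:]=0
n_,l,st,ce=cv2.connectedComponentsWithStats(m); k=1+np.argmax(st[1:,4]); print(st[k],st[k][0]+st[k][2])
E
python3 m.py
```

```text
clock: 5.05
position: [532.5, 199.1, 84.2]
ee_rot: [-3.142, 0.0, 0.565]
wrist_force: [-1.5, 1.3, 0.6]
grip_width: 0.5
finger_force: 1.3
[532.5 199.1  84.2] along 5.27642017126589 lateral 0.12354988056716465 F [-1.5  1.3  0.6] F along -1.9284678956177461
clock: 5.72
position: [532.5, 199.1, 84.1]
ee_rot: [-3.142, 0.0, 0.565]
wrist_force: [-1.3, 1.9, 0.6]
grip_width: 0.2
finger_force: 1.3
[ 380  216   87  100 3166] 467
[532.5 199.1  84.1] along 5.336944106498936 lateral 0.13632141050928714 F [-1.5  2.1  1. ] F along -2.5379903219481426
```

View pics/push3.png

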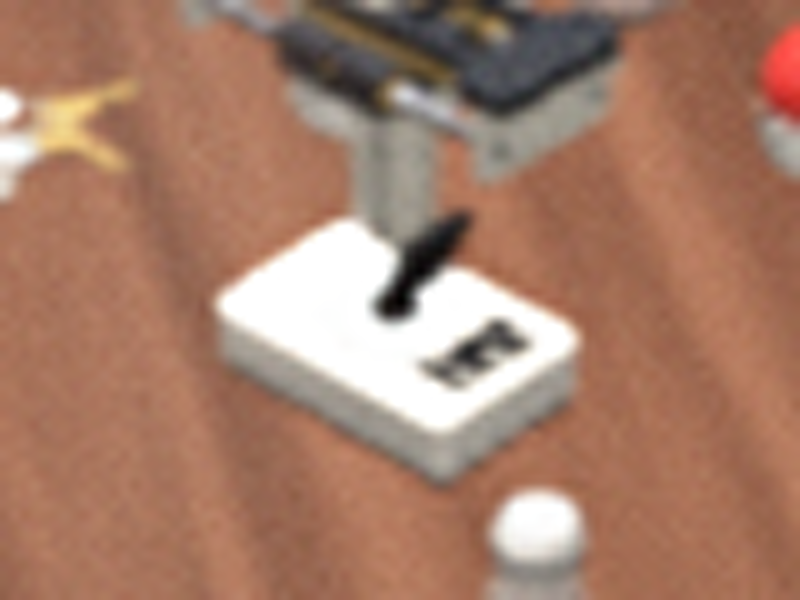

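The paddle leans about 0.39 rad towards the ribs, with its top corner now at crop (466,216). It has been held for over 1.4 s, so I'll back off gently and rise.

```bash
python3 -m crank '[{"tx":-0.2,"ty":0.3,"tz":0,"ax":0,"ay":0,"az":0,"jaw":255},{"tx":-0.4,"ty":0.6,"tz":0,"ax":0,"ay":0,"az":0,"jaw":255},{"tx":-0.6,"ty":0.9,"tz":0,"ax":0,"ay":0,"az":0,"jaw":255},{"tx":-0.8,"ty":1.2,"tz":0,"ax":0,"ay":0,"az":0,"jaw":255},{"tx":-1.0,"ty":1.6,"tz":0,"ax":0,"ay":0,"az":0,"jaw":255},{"tx":-1.3,"ty":2,"tz":0,"ax":0,"ay":0,"az":0,"jaw":255},{"tx":-1.3,"ty":2,"tz":0,"ax":0,"ay":0,"az":0,"jaw":255},{"tx":-1.3,"ty":2,"tz":1,"ax":0,"ay":0,"az":0,"jaw":255},{"tx":-1.3,"ty":2,"tz":2,"ax":0,"ay":0,"az":0,"jaw":255},{"tx":-1.3,"ty":2,"tz":3,"ax":0,"ay":0,"az":0,"jaw":255}]'
python3 -m crank '[{"tx":0,"ty":0,"tz":1,"ax":0,"ay":0,"az":0,"jaw":255},{"tx":0,"ty":0,"tz":1,"ax":0,"ay":0,"az":0,"jaw":255},{"tx":0,"ty":0,"tz":1,"ax":0,"ay":0,"az":0,"jaw":255},{"tx":0,"ty":0,"tz":1,"ax":0,"ay":0,"az":0,"jaw":255},{"tx":0,"ty":0,"tz":1,"ax":0,"ay":0,"az":0,"jaw":255},{"tx":0,"ty":0,"tz":1,"ax":0,"ay":0,"az":0,"jaw":255}]'
python3 - <<'E'
from h import *
s,_=manip.capture("side")
cv2.imwrite("pics/end.png",cv2.resize(s[125:275,213:333],(480,600),interpolation=cv2.INTER_CUBIC))
im=cv2.resize(s[165:225,213:293],(800,600),interpolation=cv2.INTER_CUBIC)
m=(im.max(2)<80).astype(np.uint8); m[325:]=0; m[:180]=0; m[:,:360]=0; m[:,500:]=0
n_,l,st,ce=cv2.connectedComponentsWithStats(m); k=1+np.argmax(st[1:,4]); print(st[k],st[k][0]+st[k][2])
E
python3 m.py
```

```text
clock: 6.6
position: [499.6, 248.9, 159.6]
ee_rot: [3.141, 0.002, 0.565]
wrist_force: [1.0, 0.3, -0.1]
grip_width: 0.2
finger_force: 0.0
clock: 7.1
position: [499.2, 248.6, 182.7]
ee_rot: [-3.141, 0.003, 0.565]
wrist_force: [0.4, -0.2, -0.3]
grip_width: 0.6
finger_force: 0.0
[ 365  184   64  132 5495] 429
[499.4 248.7 182.9] along -54.27074916291859 lateral -0.809012668350821 F [ 0.   0.1 -0.2] F along -0.062493708439737984
```

View pics/end.png

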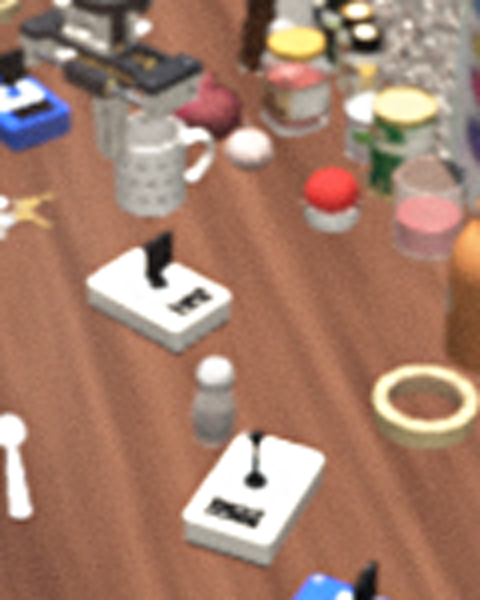

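The paddle at (158,258) is upright again, with its mask matching the first picture to within 2 px. The stick at (256,458) is untouched, and the gripper is clear at z 183 mm with no force on it.

```bash
python3 -c "
from plant import manip
print(manip.close_job())"
```

```text
the job is handed in; nothing more can be done
None
```

I pushed the blind paddle about 0.39 rad (estimated from the camera) towards the ribs, held it for over a second and let it spring back upright, left the ball stick alone, and handed the job in at about 7 s; no verdict came back.

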